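# Line up the slotted disc and bolt the sample box

## Robot

A 6-joint arm with a two-finger parallel gripper is mounted at the origin on a cart in front of the work surface, level with it; the furniture and walls round the work are solid. World frame = base frame: x ahead of the robot, y to its left, z up, the work surface at z = 0. Lengths are in m, angles in rad, forces in N, time in s.
With the tool pointing down it reaches from about 0.225 to 0.875 m from the base axis. Payload 3.4 kg.
Tool frame: the origin (TCP) lies between the finger pads; the fingertips stand 19 mm ahead of it and the grasp point (between the pads) is the TCP; z points along the fingers, y is the line along which they close (so a half turn about z gives the same grasp; the last joint's range is limited). The gripper opens to 85 mm and grips with 20 to 120 N. Pads are 22 mm wide; open, the fingers measure 114 mm over their backs; the gripper's body (76 mm by 85 mm) begins 54 mm behind the grasp point. The pads swing forward as they close: fully open they stand 13 mm farther back than shut.
Start: joints at [1.129, 0.276, 1.505, -0, 1.361, -0.121], TCP at [0.181, 0.546, 0.25] pointing down, gripper open.
Joint ranges: [-2.89, 2.89], [-0.75, 2.08], [0.22, 2.7], [-1.18, 4.32], [0.11, 2.71], [-2.7, 2.7]. Speed limits (rad/s): [2.57, 2.57, 3.14, 3.14, 3.14, 3.14].

## Interface

Orientations are given as a unit quaternion [w, x, y, z].
In Python, from rig import get_state, imaging, ticket gives the robot as it stands. The module is installed in compiled form; this text tells all that it offers.
- The arm moves only by the shell command python3 -m inch 'ROWS' [FORCE]. ROWS is JSON, a list of rows, each an object with "claw": the opening, from -1 (shut) to 1 (fully open); "travel": the shift along the world's x, y, z in units of 200 mm (1.0 is 200 mm), a list of three; "turn": the turn about the world's z in units of 180 degrees (1.0 is 180 degrees). A call has 1 to 5 rows; each row is the pose to reach, as a shift and turn from the pose commanded when the call began, turning the shorter way round; what a row does not reach only later rows make up. A row lasts 1/10 s, in which the tool goes at most 50 mm and 8.59 degrees, less where a joint would pass 70% of its speed; a pose out of reach is approached as far as the arm can. A call with a number of a shift or a turn outside -1 to 1 is refused whole. A call with a gripper value outside its range is refused whole. The fingers move at their own pace and stop on an object; FORCE is the grip in N (left out, the last holds). Time passes only in rows, so rows that repeat a pose let the fingers close. It gives the time, the measured TCP pose, the force, the opening and the grip force at its end, in the units of the state.
- get_state(): the state, without advancing time (a new reading comes with each control period).
- imaging.get_image(name): name is "scene" or "top"; returns the picture (420x560x3 uint8, red, green, blue); there is no depth.
- imaging.camera_params(name): a dict with "camera_matrix" (3x3 intrinsics, pixels), "cam_to_world" (4x4, takes a point from camera to world coordinates). Camera axes: x right, y down, z forward; pixel columns grow to the right and rows downward; lengths in m; the calibration is good to about 2 mm. A picture is of the moment at which its call begins. camera_params takes no time and is no camera call.
- ticket.sign_off(): hands the job in; it is judged then, once.
The state is a dict: "clock": time; "qpos": joint angles; "qd": joint speeds; "effort": joint torques, N m; "position": TCP position; "ee_rot": TCP orientation; "contact_force": force on the tool from outside, world axes, zero at the start; "moment": the same for the moment, N m; "width": finger opening in m; "gripper_force": force on a finger pad.
Only numpy, scipy, OpenCV 4.12 (cv2) and the standard library are available. Lean on these libraries where they do the work, as an engineer would, in place of code of your own. Each camera call takes 0.05 s, during which the arm holds its last target. There are 200 camera calls.

## Task

Bolt the sample box shut: with the fingertips push the post of the slotted disc round until the slot lines up with the bar (either way round will do), then push the bar by its upright tab through the disc and the hasp eyes of the box until it is fully home, and leave it there. Only push, lightly: do not pinch, lift or carry anything, and leave the two cups and the pen where they stand.

Things in the scene. Friction and masses are not known exactly. Their poses are not given: they have to be found in the camera images.
- lock_base: Fixed aluminium base plate, 84 mm wide (its x), 290 mm long (its y, from -205 to +85 mm), 8 mm thick, carrying the whole lock. Origin on the work surface, exactly under the disc's axis; z up. The bar runs along its +y at x = 0, from y = -200 to -42 mm in a guide 32 mm wide whose top is at z = 34 mm.
- hasp_eye (a point): Middle of the hole in the lid's hasp eye. Three eyes stand across the bar's line at base y = 50 to 69 mm, up to z = 44 mm. Beside them stands the closed grey sample box (fixed): base x = 32 to 116 mm, y = 53 to 147 mm, top at z = 51 mm.
- lock_disc (a joint): Angle (rad, counter-clockwise from above) of the dark steel disc, 72 mm across, top at z = 32 mm, with an open slot 18 mm wide right across. Slot along the bar at 0 (post on base -x side) and at 3.14 (post on +x side): both are right. At 1.57 the slot is across, post on -y side. Starts at 0.55 to 2.6. Range -0.4 to 3.54, no click or stop at 0 or 3.14; friction holds it (2.5 N at the post).
- disc_post (a point): Top centre of the disc's push post: steel pin 12 mm thick, from z = 32 mm (collar at its foot 17 mm wide, 3 mm high) to z = 62 mm, 24 mm from the disc's axis at right angles to the slot. The point's axes turn with the disc: y along the slot, -x from the disc's axis to the post.
- lock_bar (a joint): Travel of the steel bar along base +y, m: 0 fully back, 0.118 fully home against its stop. Starts at 0 to 0.005. A disc turned across stops it at about 0.006; one within about 0.12 rad of lined up lets it in and is centred by it. Friction about 1.5 N; it stays where it is left.
- bar_tab (a point): Top centre of the bar's upright tab: steel plate 30 mm wide across the bar and 10 mm thick along it, from z = 36 to z = 67.5 mm, just above the guide. At joint value q it lies at base x = 0, y = q - 0.168 m. Push it on its -y face.
- bar_nose (a point): Centre of the bar's front end: bar 12 mm square, its axis at z = 22 mm, the last 8 mm only 8 mm wide. The nose lies 126 mm ahead (+y) of the tab's middle.
- lidded_cup: Loose white sample cup with clear lid, 56 mm across, 38 mm high, standing beyond the bar guide (base +x side); bystander. Origin under its middle.
- open_cup: Loose open white sample cup, 52 mm across, 36 mm high, standing beside the lidded one; bystander. Origin under its middle.
- pen: Loose black pen, 145 mm long, 12 mm wide, 9 mm high, lying on the robot's side of the base; bystander. Origin under its middle, y along it.

How it is judged:
By the outcome, as a careful person would: the job done as asked, in the order asked, and still so for the second after the job is handed in, with the robot touching nothing.
It also fails if it takes over 45 s, if anything falls off the work surface, if the arm or the gripper's body presses on something with over 40 N, if the wrist force passes 120 N, or if a joint passes its speed limit or range.

## Working session

There is one attempt and no reset: what is moved stays moved. The work goes in short steps, Python scripts to look and compute and a shell command to move; the robot and the scene stay as the last step left them, time stands still between calls to the robot, and variables do not carry over. Pictures are saved under pics/ and viewed, at most 10 in all, crops included, and the job is handed in when it is done.

```bash
mkdir -p pics
python3 - <<'E'
from rig import get_state, imaging
import cv2,numpy as np
for n in("scene","top"):
    im=imaging.get_image(n); cv2.imwrite(f"pics/{n}0.png",im[:,:,::-1]); p=imaging.camera_params(n); print(n,np.round(p["camera_matrix"],1).tolist(),np.round(p["cam_to_world"],3).tolist())
s=get_state();print(s)
E
```

```text
scene [[491.3, 0.0, 273.1], [0.0, 491.3, 206.3], [0.0, 0.0, 1.0]] [[0.804, -0.363, 0.471, 0.173], [-0.594, -0.487, 0.64, -0.419], [-0.002, -0.794, -0.607, 0.579], [0.0, 0.0, 0.0, 1.0]]
top [[410.3, 0.0, 280.8], [0.0, 410.3, 211.8], [0.0, 0.0, 1.0]] [[-0.028, -0.984, 0.174, 0.448], [-1.0, 0.026, -0.017, 0.132], [0.013, -0.174, -0.985, 0.918], [0.0, 0.0, 0.0, 1.0]]
{'clock': 0.1, 'qpos': array([ 1.12903470e+00,  2.76527616e-01,  1.50602105e+00, -2.28118275e-05,
        1.36073128e+00, -1.21002548e-01]), 'qd': array([ 1.44936479e-03, -1.65492275e-03, -2.93429012e-03,  9.17480062e-04,
       -9.75311887e-04,  5.37064806e-05]), 'effort': array([ 1.35652295e-03, -4.17694795e+01, -2.46405637e+01, -4.36307459e-05,
        5.72166959e-03,  2.03849311e-05]), 'position': array([0.18110647, 0.54525083, 0.24952278]), 'ee_rot': array([-2.23551979e-04,  1.59690470e-01,  9.87166775e-01, -8.13564035e-04]), 'contact_force': array([-0.66586418,  0.18580611,  0.3865925 ]), 'moment': array([0.03744741, 0.03103717, 0.00849458]), 'gripper_force': 0.0, 'width': 0.08523300959519914}
```

View pics/top0.png

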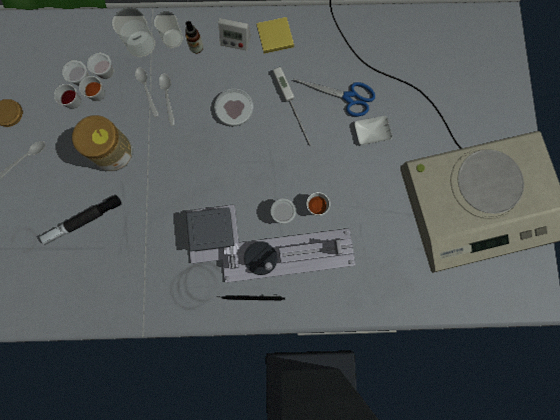

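View pics/scene0.png

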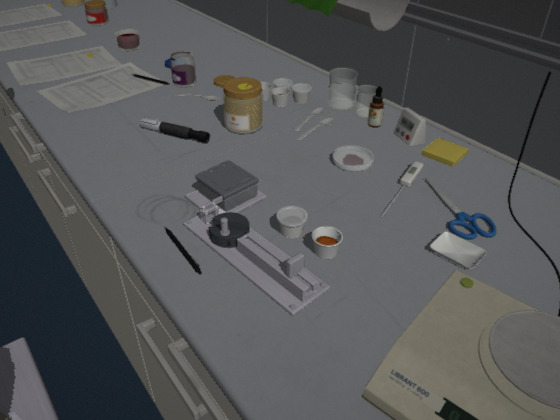

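The top view shows the lock base around (222–355, 230–282), with the disc near (261, 258), the bar tab near (340, 240) and the box at (211, 232). The pen is at (252, 298) and the cups at (283, 211) and (317, 204). I'll zoom in next.

Run:
```python
import cv2,numpy as np
a=cv2.imread("pics/top0.png")[195:310,180:365]; b=cv2.imread("pics/scene0.png")[155:310,155:355]
f=lambda x,s:cv2.convertScaleAbs(cv2.resize(x,None,fx=s,fy=s,interpolation=cv2.INTER_CUBIC),alpha=1.5)
cv2.imwrite("pics/top0z.png",f(a,4));cv2.imwrite("pics/scene0z.png",f(b,3.8))
```

```text
(no output)
```

View pics/top0z.png

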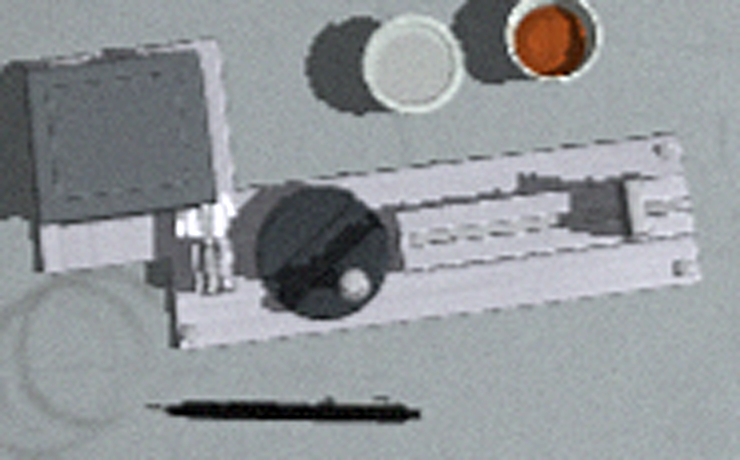

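View pics/scene0z.png

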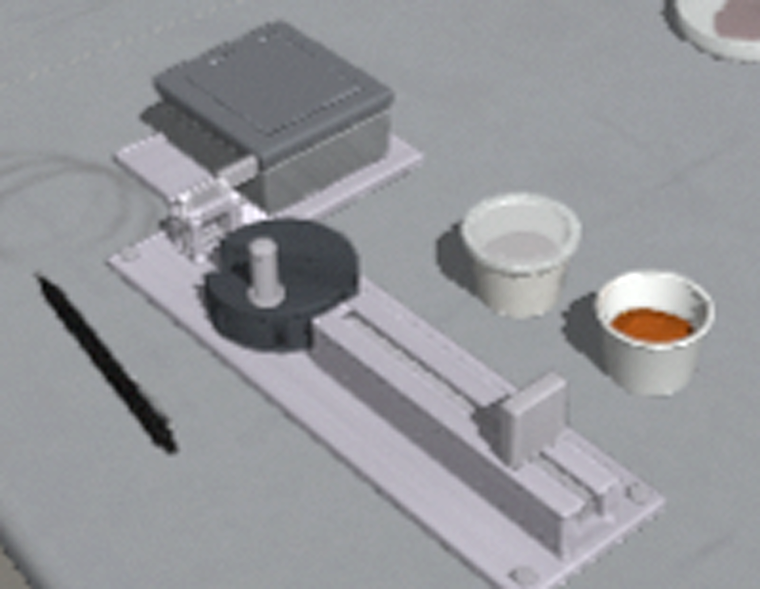

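Top crop: plate corners at about (678,133), (700,280) and (180,348), disc centre at (322,252) and post top at (355,282). In the scene crop the post top is at (263,243) and the tab top at about (535,393). The slot runs diagonally and the post is on the robot/-y side.

```bash
cat > h.py <<'E'
import numpy as np,cv2
from rig import get_state, imaging
P={n:imaging.camera_params(n) for n in("top","scene")}
def ray(n,uv):
    K,T=np.array(P[n]["camera_matrix"]),np.array(P[n]["cam_to_world"])
    return T[:3,3],T[:3,:3]@np.linalg.inv(K)@[*uv,1]
def plane(n,uv,z):
    o,d=ray(n,uv); return (o+d*(z-o[2])/d[2])[:2]
def tri(a,b):
    A=[];B=[]
    for n,uv in(("top",a),("scene",b)):
        o,d=ray(n,uv); d=d/np.linalg.norm(d); M=np.eye(3)-np.outer(d,d);A.append(M);B.append(M@o)
    return np.linalg.lstsq(np.vstack(A),np.hstack(B),rcond=None)[0]
tz=lambda x,y:((x+.5)/4-.5+180,(y+.5)/4-.5+195)
sz=lambda x,y:((x+.5)/3.8-.5+155,(y+.5)/3.8-.5+155)
E
python3 - <<'E'
from h import *
np.set_printoptions(precision=4,suppress=True)
t=[tz(678,133),tz(700,280),tz(180,348)]; W=np.array([plane("top",u,.008) for u in t]); print(W)
L=np.array([[.042,-.205],[-.042,-.205],[-.042,.085]])
a,b=L-L.mean(0),W-W.mean(0); th=np.arctan2((a[:,0]*b[:,1]-a[:,1]*b[:,0]).sum(),(a*b).sum())
R=np.array([[np.cos(th),-np.sin(th)],[np.sin(th),np.cos(th)]]); o=W.mean(0)-R@L.mean(0); print("yaw",th,"orig",o,"res",W-(L@R.T+o))
g=cv2.cvtColor(cv2.imread("pics/top0.png"),cv2.COLOR_BGR2GRAY)
print("disc top",plane("top",tz(322,250),.032))
print("scene corners",plane("scene",sz(662,500),.008),plane("scene",sz(110,262),.008), "exp",L[0]@R.T+o,L[2]@R.T+o)
for z,n,u in((.062,"top",tz(355,280)),(.062,"scene",sz(263,243))):
    p=plane(n,u,z); l=R.T@(p-o); print("post",p,l,np.arctan2(l[1],l[0]))
print(tri(tz(355,280),sz(263,243)))
p=plane("scene",sz(535,393),.0675);print("tab",p,R.T@(p-o))
for n,u,z in(("lid",tz(413,63),.038),("open",tz(550,40),.036),("pen a",tz(165,408),.005),("pen b",tz(420,413),.005)):
    p=plane("top",u,z);print(n,p,R.T@(p-o))
E
```

```text
[[ 0.5676 -0.0358]
 [ 0.4855 -0.0432]
 [ 0.4566  0.2434]]
yaw 0.09802748383475329 orig [0.5065 0.164 ] res [[-0.0008  0.0001]
 [ 0.0007  0.0009]
 [ 0.0002 -0.001 ]]
disc top [0.5062 0.1641]
scene corners [ 0.5628 -0.0377] [0.4533 0.2373] exp [ 0.5684 -0.0359] [0.4564 0.2445]
post [0.4882 0.1462] [-0.02   -0.0159] -2.4690224482777676
post [0.4873 0.1466] [-0.0209 -0.0154] -2.5056682474935643
[0.4878 0.1465 0.062 ]
tab [ 0.5202 -0.0044] [-0.0029 -0.1689]
lid [0.6059 0.1123] [ 0.0938 -0.0612]
open [0.6171 0.0368] [ 0.0976 -0.1374]
pen a [0.4246 0.2521] [-0.0729  0.0957]
pen b [0.418  0.1134] [-0.0931 -0.0417]
```

```bash
r='{"claw":-1,"travel":[0.69,-0.97,0],"turn":-0.22}'; python3 -m inch '[{"claw":-1,"travel":[0.69,-0.97,0],"turn":-0.22},{"claw":-1,"travel":[0.69,-0.97,0],"turn":-0.22},{"claw":-1,"travel":[0.69,-0.97,0],"turn":-0.22},{"claw":-1,"travel":[0.69,-0.97,0],"turn":-0.22},{"claw":-1,"travel":[0.69,-0.97,0],"turn":-0.22}]' 30
python3 -m inch '[{"claw":-1,"travel":[0.69,-0.97,0],"turn":-0.147},{"claw":-1,"travel":[0.69,-0.97,0],"turn":-0.147},{"claw":-1,"travel":[0.69,-0.97,0],"turn":-0.147},{"claw":-1,"travel":[0.69,-0.97,0],"turn":-0.147},{"claw":-1,"travel":[0.69,-0.97,0],"turn":-0.147}]'
```

```text
clock: 0.6
position: [0.3201, 0.3492, 0.25]
ee_rot: [0.0, 0.487, 0.873, -0.001]
contact_force: [1.1, 0.6, 0.1]
width: 0.0122
gripper_force: 0.0
clock: 1.1
position: [0.4585, 0.1551, 0.2501]
ee_rot: [0.0, 0.673, 0.74, -0.0]
contact_force: [0.3, 1.2, -0.3]
width: -0.0002
gripper_force: 0.0
```

```bash
python3 -m inch '[{"claw":-1,"travel":[0.145,-0.2,0],"turn":0},{"claw":-1,"travel":[0.145,-0.2,-0.25],"turn":0},{"claw":-1,"travel":[0.145,-0.2,-0.5],"turn":0},{"claw":-1,"travel":[0.145,-0.2,-0.75],"turn":0},{"claw":-1,"travel":[0.145,-0.2,-0.75],"turn":0}]'
python3 - <<'E'
from h import *
for n,(x,y,w,h) in(("scene",(155,130,200,150)),):
    im=imaging.get_image(n)[:,:,::-1][y:y+h,x:x+w]; cv2.imwrite(f"pics/{n}1.png",cv2.convertScaleAbs(cv2.resize(im,None,fx=3.8,fy=3.8,interpolation=cv2.INTER_CUBIC),alpha=1.5))
E
```

```text
clock: 1.6
position: [0.4805, 0.1168, 0.0945]
ee_rot: [-0.005, 0.672, 0.74, -0.006]
contact_force: [-1.7, -0.1, -0.3]
width: -0.0
gripper_force: 0.0
```

View pics/scene1.png

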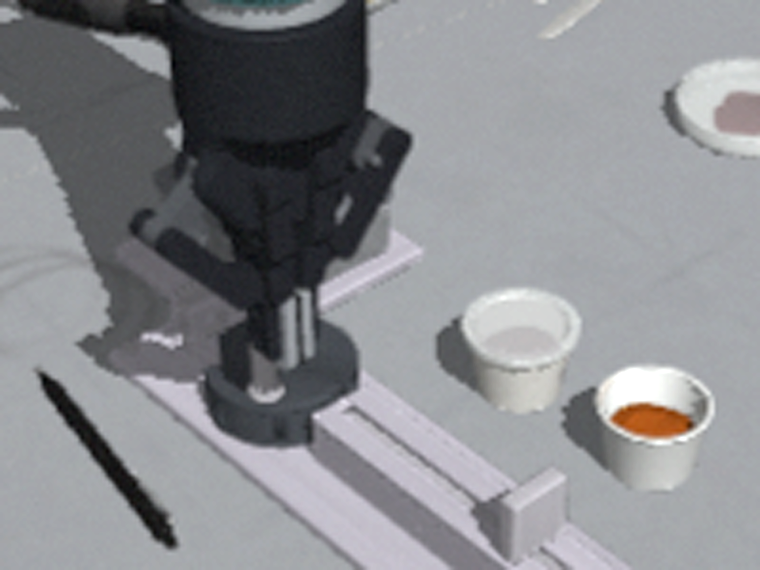

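The shut fingers hang over the disc near (290,362), just short of the post at (265,375). I'll work out their tip height from the known TCP.

Run:
```python
from h import *
K,T=np.array(P["scene"]["camera_matrix"]),np.array(P["scene"]["cam_to_world"])
c,s=np.cos(.098),np.sin(.098)
R=np.array([[c,-s],[s,c]])
st=get_state();p=st["position"];print(p, R.T@(p[:2]-[.5065,.164]))
def pr(q):
    q=T[:3,:3].T@(q-T[:3,3]);u=K@q;u=u[:2]/u[2];return ((u-[155,130])*3.8).round()
for dz in(0,.01,.019,.032):
    print(dz,[pr(np.r_[p[:2]+R@np.array(l),p[2]-dz]) for l in((-.0145,-.011),(.0145,-.011),(0,-.011))])
```

```text
[0.48357821 0.1172778  0.09788669] [-0.02738325 -0.04425528]
0 [array([275., 335.]), array([329., 306.]), array([302., 321.])]
0.01 [array([276., 354.]), array([330., 325.]), array([303., 339.])]
0.019 [array([277., 371.]), array([331., 341.]), array([304., 356.])]
0.032 [array([279., 394.]), array([332., 365.]), array([306., 379.])]
```

```bash
python3 -m inch '[{"claw":-1,"travel":[0,0,0],"turn":0},{"claw":-1,"travel":[0,0,-0.08],"turn":0},{"claw":-1,"travel":[0,0,-0.17],"turn":0},{"claw":-1,"travel":[0,0,-0.17],"turn":0},{"claw":-1,"travel":[0,0,-0.17],"turn":0}]'
python3 - <<'E'
from h import *
for n,(x,y,w,h) in(("scene",(155,130,200,150)),):
    im=imaging.get_image(n)[:,:,::-1][y:y+h,x:x+w]; cv2.imwrite(f"pics/{n}2.png",cv2.convertScaleAbs(cv2.resize(im,None,fx=3.8,fy=3.8,interpolation=cv2.INTER_CUBIC),alpha=1.5))
c,s=np.cos(.098),np.sin(.098)
R=np.array([[c,-s],[s,c]])
p=get_state()["position"];print(p, R.T@(p[:2]-[.5065,.164]))
E
```

```text
clock: 2.15
position: [0.4881, 0.1181, 0.0686]
ee_rot: [0.001, 0.672, 0.741, 0.002]
contact_force: [0.1, 0.5, -0.0]
width: -0.0003
gripper_force: 0.0
[0.48811153 0.11802762 0.06856759] [-0.02279833 -0.04395261]
```

View pics/scene2.png

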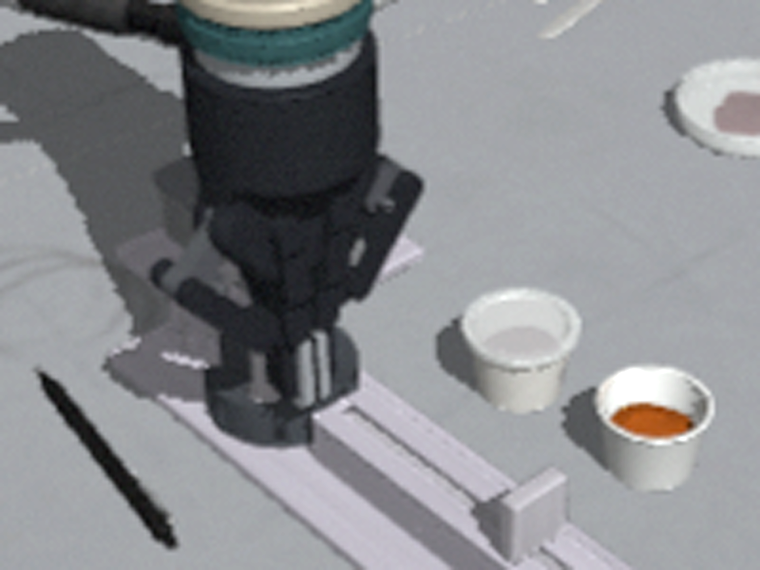

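The fingertips are in front (-y side) of the post with their tip below the post top, touching nothing. I'll push gently along base +y.

```bash
python3 -m inch '[{"claw":-1,"travel":[-0.004,0.03,0],"turn":0},{"claw":-1,"travel":[-0.008,0.06,0],"turn":0},{"claw":-1,"travel":[-0.012,0.09,0],"turn":0},{"claw":-1,"travel":[-0.016,0.12,0],"turn":0},{"claw":-1,"travel":[-0.018,0.133,0],"turn":0}]'
python3 -m inch '[{"claw":-1,"travel":[0,0,0],"turn":0},{"claw":-1,"travel":[0,0,0],"turn":0}]'
python3 - <<'E'
from h import *
a=imaging.get_image("scene")[:,:,::-1][155:255,185:285];b=imaging.get_image("top")[:,:,::-1][210:310,210:310]
cv2.imwrite("pics/p3.png",cv2.convertScaleAbs(np.hstack([cv2.resize(i,None,fx=4,fy=4,interpolation=cv2.INTER_CUBIC) for i in(a,b)]),alpha=1.7))
c,s=np.cos(.098),np.sin(.098)
R=np.array([[c,-s],[s,c]])
p=get_state()["position"];print(p, R.T@(p[:2]-[.5065,.164]))
E
```

```text
clock: 2.7
position: [0.4806, 0.1439, 0.0661]
ee_rot: [-0.001, 0.671, 0.741, -0.002]
contact_force: [-2.5, -3.0, -0.6]
width: -0.0001
gripper_force: 1.8
clock: 2.9
position: [0.4827, 0.1445, 0.0664]
ee_rot: [0.0, 0.672, 0.741, 0.0]
contact_force: [-0.5, -2.2, -0.5]
width: 0.0005
gripper_force: 0.8
[0.48320051 0.14451855 0.06652041] [-0.02509382 -0.01710827]
```

View pics/p3.png

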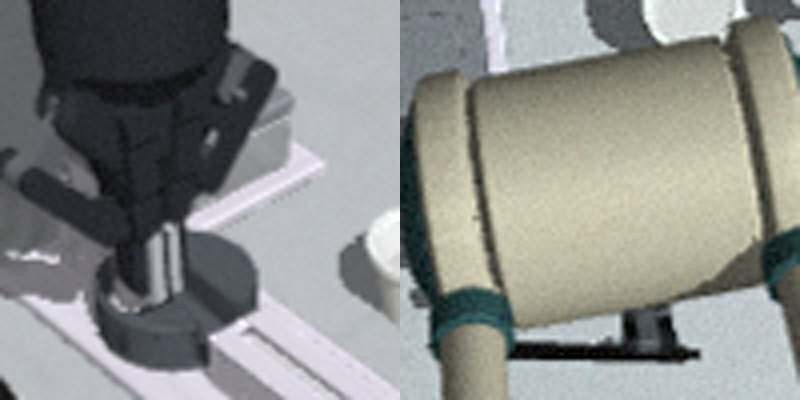

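The slot now looks in line with the guide. I'll back off, rise and go round behind the tab, then measure the slot.

```bash
python3 -m inch '[{"claw":-1,"travel":[0.012,-0.12,0],"turn":0},{"claw":-1,"travel":[0.012,-0.12,0.15],"turn":0},{"claw":-1,"travel":[0.012,-0.12,0.3],"turn":0},{"claw":-1,"travel":[0.06,-0.35,0.3],"turn":0},{"claw":-1,"travel":[0.12,-0.58,0.3],"turn":0}]'
python3 -m inch '[{"claw":-1,"travel":[0.09,-0.29,0],"turn":0},{"claw":-1,"travel":[0.093,-0.32,0],"turn":0},{"claw":-1,"travel":[0.093,-0.32,0],"turn":0}]'
python3 - <<'E'
from h import *
a=imaging.get_image("scene")[:,:,::-1][195:275,185:265];b=imaging.get_image("top")[:,:,::-1][215:295,210:290]
cv2.imwrite("pics/p4.png",cv2.convertScaleAbs(np.hstack([cv2.resize(i,None,fx=5,fy=5,interpolation=cv2.INTER_CUBIC) for i in(a,b)]),alpha=1.9))
c,s=np.cos(.098),np.sin(.098)
R=np.array([[c,-s],[s,c]])
p=get_state()["position"];print(p, R.T@(p[:2]-[.5065,.164]))
E
```

```text
clock: 3.5
position: [0.5087, 0.0286, 0.1282]
ee_rot: [0.002, 0.671, 0.742, 0.002]
contact_force: [1.7, 0.5, -0.8]
width: -0.0001
gripper_force: 0.0
clock: 3.8
position: [0.5271, -0.0378, 0.1266]
ee_rot: [0.001, 0.674, 0.739, 0.001]
contact_force: [-0.0, 1.1, -0.2]
width: -0.0004
gripper_force: 0.0
[ 0.52528111 -0.03513095  0.126252  ] [-0.00079261 -0.20001309]
```

View pics/p4.png

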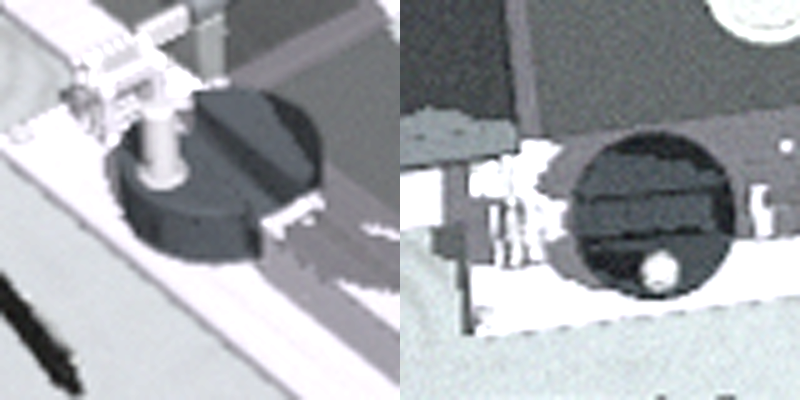

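The slot edges in the top crop run at slopes of about -0.10 to -0.115, and the base edge at -0.106. So the disc is lined up. Next I'll lower behind the tab and push.

```bash
python3 - <<'E'
from h import *
p=plane("top",(210+258.5/5-.5,215+267.5/5-.5),.062);c,s=np.cos(.098),np.sin(.098)
l=np.array([[c,s],[-s,c]])@(p-[.5065,.164]);print("post local",l,"theta",np.arctan2(-l[1],-l[0]))
E
python3 -m inch '[{"claw":-1,"travel":[0.004,0,-0.15],"turn":0},{"claw":-1,"travel":[0.004,0,-0.3],"turn":0},{"claw":-1,"travel":[0.004,0,-0.3],"turn":0},{"claw":-1,"travel":[0,0.04,-0.3],"turn":0},{"claw":-1,"travel":[-0.004,0.08,-0.3],"turn":0}]'
python3 -m inch '[{"claw":-1,"travel":[-0.004,0.04,0],"turn":0},{"claw":-1,"travel":[-0.008,0.08,0],"turn":0},{"claw":-1,"travel":[-0.012,0.12,0],"turn":0},{"claw":-1,"travel":[-0.016,0.16,0],"turn":0},{"claw":-1,"travel":[-0.02,0.2,0],"turn":0}]'
```

```text
post local [-0.02493904 -0.00035428] theta 0.014204989434628454
clock: 4.4
position: [0.5254, -0.0185, 0.0676]
ee_rot: [0.001, 0.672, 0.741, 0.001]
contact_force: [0.7, 0.1, 0.6]
width: 0.0
gripper_force: 0.0
clock: 4.9
position: [0.5208, 0.0209, 0.0666]
ee_rot: [0.0, 0.672, 0.741, 0.0]
contact_force: [1.0, -0.6, 1.2]
width: 0.0004
gripper_force: 0.9
```

```bash
python3 -m inch '[{"claw":-1,"travel":[-0.005,0.05,0],"turn":0},{"claw":-1,"travel":[-0.01,0.1,0],"turn":0},{"claw":-1,"travel":[-0.015,0.15,0],"turn":0},{"claw":-1,"travel":[-0.02,0.2,0],"turn":0},{"claw":-1,"travel":[-0.025,0.25,0],"turn":0}]'
python3 -m inch '[{"claw":-1,"travel":[-0.004,0.04,0],"turn":0},{"claw":-1,"travel":[-0.008,0.08,0],"turn":0},{"claw":-1,"travel":[-0.011,0.11,0],"turn":0},{"claw":-1,"travel":[-0.012,0.12,0],"turn":0},{"claw":-1,"travel":[-0.012,0.12,0],"turn":0}]'
python3 -c "
from h import *
s=get_state();c,n=np.cos(.098),np.sin(.098);print(np.array([[c,n],[-n,c]])@(s['position'][:2]-[.5065,.164]),s['contact_force'])"
```

```text
clock: 5.4
position: [0.5154, 0.0712, 0.0663]
ee_rot: [-0.0, 0.672, 0.741, -0.0]
contact_force: [1.0, -2.8, 0.9]
width: 0.0
gripper_force: 0.9
clock: 5.9
position: [0.5126, 0.0948, 0.0661]
ee_rot: [-0.001, 0.672, 0.741, -0.0]
contact_force: [0.2, 0.7, 0.4]
width: 0.0
gripper_force: 0.0
[-0.00068174 -0.06946158] [0.170354   0.72855088 0.35123516]
```

```bash
python3 -m inch '[{"claw":-1,"travel":[0,0.005,0],"turn":0},{"claw":-1,"travel":[-0.001,0.01,0],"turn":0},{"claw":-1,"travel":[-0.001,0.015,0],"turn":0},{"claw":-1,"travel":[-0.001,0.015,0],"turn":0}]'
python3 -m inch '[{"claw":-1,"travel":[0,0.003,0],"turn":0},{"claw":-1,"travel":[0,0.005,0],"turn":0},{"claw":-1,"travel":[0,0.005,0],"turn":0}]'
```

```text
clock: 6.3
position: [0.5124, 0.0971, 0.0661]
ee_rot: [-0.0, 0.672, 0.741, -0.0]
contact_force: [-1.2, -1.1, -0.9]
width: 0.0001
gripper_force: 0.7
clock: 6.6
position: [0.5125, 0.0975, 0.0661]
ee_rot: [0.0, 0.672, 0.741, -0.001]
contact_force: [-1.7, -4.9, -0.3]
width: -0.0001
gripper_force: 2.4
```

```bash
python3 -m inch '[{"claw":-1,"travel":[0,0.005,0],"turn":0},{"claw":-1,"travel":[0,0.005,0],"turn":0},{"claw":-1,"travel":[0,0.005,0],"turn":0}]'
```

```text
clock: 6.9
position: [0.5125, 0.0975, 0.0662]
ee_rot: [0.001, 0.671, 0.741, -0.002]
contact_force: [-0.7, -8.8, -0.1]
width: -0.0004
gripper_force: 3.9
```

The position stays put while the force rises, and the tab is where full travel puts it, so the bar is against its stop. I'll back off and check.

```bash
python3 -m inch '[{"claw":-1,"travel":[0.01,-0.1,0],"turn":0},{"claw":-1,"travel":[0.01,-0.1,0.1],"turn":0},{"claw":-1,"travel":[0.01,-0.1,0.3],"turn":0},{"claw":-1,"travel":[0.01,-0.3,0.5],"turn":0},{"claw":-1,"travel":[0.01,-0.5,0.6],"turn":0}]'
python3 -m inch '[{"claw":-1,"travel":[0,-0.25,0.1],"turn":0},{"claw":-1,"travel":[0,-0.4,0.1],"turn":0},{"claw":-1,"travel":[0,-0.4,0.1],"turn":0},{"claw":-1,"travel":[0,-0.4,0.1],"turn":0}]'
python3 - <<'E'
from h import *
a=imaging.get_image("scene")[:,:,::-1][155:275,160:280];b=imaging.get_image("top")[:,:,::-1][190:310,200:320]
cv2.imwrite("pics/p5.png",cv2.convertScaleAbs(np.hstack([cv2.resize(i,None,fx=3.3,fy=3.3,interpolation=cv2.INTER_CUBIC) for i in(a,b)]),alpha=1.6))
E
```

```text
clock: 7.4
position: [0.5166, 0.0011, 0.1887]
ee_rot: [0.002, 0.671, 0.742, 0.002]
contact_force: [1.7, -0.0, -0.4]
width: 0.0001
gripper_force: 0.0
clock: 7.8
position: [0.5151, -0.0799, 0.2059]
ee_rot: [-0.0, 0.673, 0.74, 0.001]
contact_force: [-0.3, 0.7, -1.4]
width: 0.0001
gripper_force: 0.0
```

View pics/p5.png

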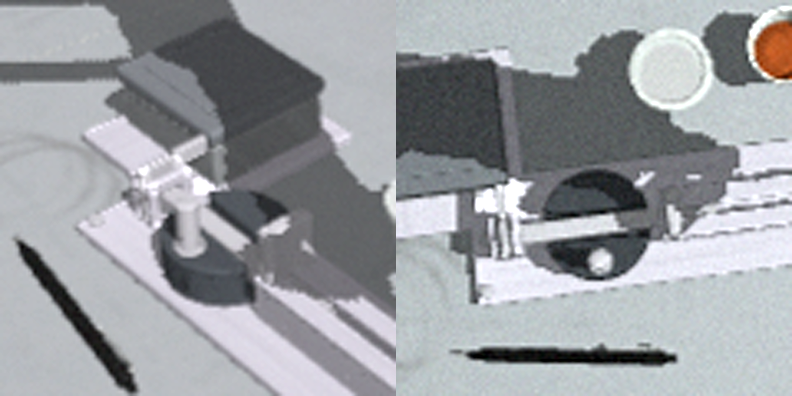

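The bar lies across the disc, (520–650, 215–235) in the top crop, and runs into the hasp eyes. The tab stands right behind the disc, and the cups and pen are where they were.

```bash
python3 -c "
from rig import ticket
print(ticket.sign_off())"
```

```text
the job is handed in; nothing more can be done
None
```

The sample box is bolted: the disc is lined up, the bar was pushed through the disc and hasp eyes until it met its stop, the cups and pen stand where they were, and the job is handed in at about 8 s on the robot's clock.

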